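# Tighten the desk's cable-lock eye with the turning bar

## Task

The steel eye bolt of the desk's cable-lock anchor has only been spun down by hand. Slide the turning bar through the eye and turn it clockwise until the eye is hard down on its seat and firmly nipped up there, without forcing it; use the bar only, no fingers on the eye. Then draw the bar out and lay it, without dropping it, back in the two rests of its tray, leaving the eye tight and everything else on the desk where it is.

Things in the scene. Friction and masses are not known exactly. Their poses are not given: they have to be found in the camera images.
- eye (a joint): How far the eye is screwed down, rad: 0 on its hard seat, negative while it has that far to turn (0.45 to 0.85 at the start). Grows CLOCKWISE seen from above; stays where it is left. The thread drags with up to 0.25 N m. On the seat, firmly nipped up is about 0.7 N m (0.6 to 0.9) about its upright axis (7 N sideways at 100 mm), held a moment; over 1.1 N m is forcing it.
- eye_loop (a point): Centre of the eye's hole, 50 mm above the desk, on the upright axis it turns about. Hole 20 mm across in an upright ring of 8 mm round wire (36 mm over all) on a 22 mm collar. x is level, straight through the hole (either way the same), z up. A 12 mm bar in mid-hole swings about 0.78 rad off x before it binds on both sides of the ring and takes the eye along.
- anchor: Cable-lock anchor screwed down to the desk: dark steel plate 90 x 90 x 6 mm with a round boss (48 mm at the foot) up to 20 mm above the desk, where the collar of the eye sits. Origin on the desk under the eye's axis; z up. It cannot move.
- bar_grip (a point): Grip point of the loose turning bar (0.11 to 0.18 kg), on its axis in the orange handle. x points along the bar to the tip, z up as it lies, level, 42 mm above the desk. Handle: eight-sided, 22 mm across flats, from 58 mm behind this point (plus 8 mm black end cap) to 45 mm ahead; then round steel, 12 mm thick, to the tip 135 mm ahead, last 8 mm tapered.
- bar_tip (a point): The steel tip of the turning bar, on its axis, 135 mm ahead of bar_grip
- bar_s25 (a point): Point on the bar's axis 25 mm behind the tip (110 mm ahead of bar_grip)
- bar_s45 (a point): Point on the bar's axis 45 mm behind the tip (90 mm ahead of bar_grip)
- bar_s65 (a point): Point on the bar's axis 65 mm behind the tip (70 mm ahead of bar_grip)
- tray_rest (a point): Where bar_grip is when the bar lies properly in its fixed grey tray, 42 mm above the desk; x along the bar to its tip, z up. Tray 236 x 110 mm, 14 mm rim, from 73 mm behind to 163 mm ahead. Two V rests (12 mm long, about 55 mm wide, tops 51 and 58 mm above the desk): 40 mm behind this point under the handle, 112 mm ahead under the steel; they centre a bar up to 10 mm off sideways.
- book: Bystander, loose: thick black hardback with an orange panel, 172 x 242 x 40 mm, lying flat; origin at the centre of its underside
- lotion: Bystander, loose: white pump bottle with a purple pump, 52 mm across, 167 mm tall; origin at the centre of its underside
- cleaner: Bystander, loose: white pump bottle with a blue pump, 52 mm across, 167 mm tall; origin at the centre of its underside
- mug: Bystander, loose: blue mug, 80 mm across, 92 mm tall; origin at the centre of its underside
- tape: Bystander, loose: black tape dispenser with a red reel, 115 x 46 x 82 mm; origin at the centre of its underside
- stapler: Bystander, loose: blue stapler, 130 x 32 x 42 mm; origin at the centre of its underside
- marker: Bystander, loose: yellow marker pen with a black cap, lying, 136 x 15 x 14 mm; origin near its middle, on its underside
Mind the look-alikes: they are no part of the job. Leave any orange look-alike of the anchor alone.

How it is judged:
By the outcome, as a careful person would: the job done as asked, in the order asked, and still so for the second after the job is handed in, with the robot touching nothing.
It also fails if it takes over 67 s, if anything falls off the work surface, if the arm or the gripper's body presses on something with over 40 N, if the wrist force passes 120 N, or if a joint passes its speed limit or range.

## Robot

A 7-joint arm with a two-finger parallel gripper is mounted at the origin on the work surface. World frame = base frame: x ahead of the robot, y to its left, z up, the work surface at z = 0. Lengths are in m, angles in rad, forces in N, time in s.
With the tool pointing down it reaches from about 0.35 to 0.9 m from the base axis. Payload 8.1 kg.
Tool frame: the origin (TCP) lies at the centre of the arm's flange, where the gripper is bolted on; the fingertips stand 178 mm ahead of it and the grasp point (between the pads) lies 159 mm ahead of it; z points along the fingers, y is the direction in which the jaws open and shut (so a half turn about z gives the same grasp; the last joint's range is limited). The gripper opens to 92 mm and grips with 3 to 60 N. Pads are 19 mm wide; open, the fingers measure 130 mm over their backs; the gripper's body (75 mm by 190 mm) begins 47 mm behind the grasp point.
Start: joints at [-1.298, 0.434, 0.025, 1.573, -0.012, 1.134, -0.075], TCP at [0.229, 0.581, 0.405] pointing down, gripper open.
Joint ranges: [-2.62, 2.62], [-0.44, 2.09], [-1.27, 1.32], [0.08, 2.57], [-1.32, 4.46], [0.12, 2], [-2.74, 2.74]. Speed limits (rad/s): [2.22, 2.22, 3.01, 3.01, 3.14, 3.14, 3.14].

## Interface

Orientations are given as a rotation vector (axis times angle).
In Python, from cell import arm gives the robot as it stands. The module is installed in compiled form; this text tells all that it offers.
- The arm moves only by the tool move_arm, never from a script. Its argument "steps" is a list of rows, each a list of 4 numbers: the shift along the tool's x, y, z in mm, then the turn about the tool's z in rad. In form: [[x, y, z, twist], ...]. A call has 1 to 20 rows; each row is the pose to reach, as a shift and turn from the pose commanded when the call began, along the tool's axes at that moment; what a row does not reach only later rows make up. A row lasts 1/8 s, in which the tool goes at most 62.5 mm and 10.7 degrees, less where a joint would pass 70% of its speed; a pose out of reach is approached as far as the arm can. A call with a gripper value outside its range is refused whole. "grip" is the finger opening in mm, from 0 to 91.8, set as the call begins (left out, the last holds). The fingers move at their own pace and stop on an object; "grip_force" is the grip in N (left out, the last holds). Time passes only in rows, so rows that repeat a pose let the fingers close. It gives the time, the measured TCP pose, the force and the opening at its end, in the units of the state.
- arm.observe(): the state, without advancing time (a new reading comes with each control period).
- arm.get_image(name): name is "side" or "top"; returns the picture (384x512x3 uint8, red, green, blue); there is no depth.
- arm.camera_info(name): a dict with "mtx" (3x3 intrinsics, pixels), "dist_coeffs" ([k1, k2, p1, p2, k3] as OpenCV has them; the pictures are not rectified), "pose" (4x4, takes a point from camera to world coordinates). Camera axes: x right, y down, z forward; pixel columns grow to the right and rows downward; lengths in m; the calibration is good to about 2 mm. A picture is of the moment at which its call begins. camera_info takes no time and is no camera call.
- arm.sign_off(): hands the job in, once; it reports no verdict.
The state is a dict: "clock": time; "joints": joint angles; "dq": joint speeds; "joint_efforts": joint torques, N m; "position": TCP position; "ee_rot": TCP orientation; "force": force on the tool from outside, world axes, zero at the start; "ft_torque": the same for the moment, N m; "width": opening from 0.0 (shut) to 1.0 (fully open).
Only numpy, scipy, OpenCV 4.12 (cv2) and the standard library are available. Lean on these libraries where they do the work, as an engineer would, in place of code of your own. Each camera call takes 0.05 s, during which the arm holds its last target.

## Working session

There is one attempt and no reset: what is moved stays moved. The work goes in short steps, Python scripts to look and compute and a tool call to move; the robot and the scene stay as the last step left them, time stands still between calls to the robot, and variables do not carry over. Pictures are saved under pics/ and viewed, and the job is handed in when it is done.

Besides the shell and the picture viewer there is one more tool, called after "Call:" by a JSON object that holds its "api" and its "payload". move_arm: Moves the arm, as the interface text tells. Its arguments: {"type":"object","properties":{"steps":{"type":"array"},"grip":{"type":"number"},"grip_force":{"type":"number"}},"required":["steps"]}

```bash
mkdir -p pics
python3 - <<'E'
from cell import arm
import cv2
for n in("side","top"):
    im=arm.get_image(n); cv2.imwrite(f"pics/{n}0.png",im[:,:,::-1]); i=arm.camera_info(n); print(n,i)
print(arm.observe())
E
```

```text
side {'mtx': array([[464.41307462,   0.        , 252.04060038],
       [  0.        , 464.41307462, 196.72897347],
       [  0.        ,   0.        ,   1.        ]]), 'dist_coeffs': array([-0.09242009,  0.        ,  0.        ,  0.        ,  0.        ]), 'pose': array([[ 0.91842605, -0.27866804,  0.28078055,  0.24715991],
       [-0.39553367, -0.63460992,  0.6639453 , -0.9125047 ],
       [-0.00683421, -0.72084282, -0.69306487,  1.00009016],
       [ 0.        ,  0.        ,  0.        ,  1.        ]])}
top {'mtx': array([[388.2584816 ,   0.        , 254.05562465],
       [  0.        , 388.2584816 , 189.58362259],
       [  0.        ,   0.        ,   1.        ]]), 'dist_coeffs': array([-0.04683516,  0.        ,  0.        ,  0.        ,  0.        ]), 'pose': array([[-0.01576111, -0.99106103,  0.13247497,  0.49547902],
       [-0.99971491,  0.013243  , -0.01986785, -0.01179667],
       [ 0.01793589, -0.13275034, -0.99098721,  1.02289314],
       [ 0.        ,  0.        ,  0.        ,  1.        ]])}
{'clock': 0.1, 'joints': array([-1.2976095 ,  0.43517486,  0.0249651 ,  1.57403537, -0.01160791,
        1.13398943, -0.07512242]), 'dq': array([ 0.00081405, -0.00058735,  0.00142491, -0.00320225,  0.00101647,
       -0.00019832, -0.00015643]), 'joint_efforts': array([ 2.95067526e-03, -6.69129968e+01,  9.87930112e-01, -3.15145898e+01,
       -6.05727104e-02,  3.72485281e-02,  8.61478816e-05]), 'position': array([0.22932237, 0.58117805, 0.40399845]), 'ee_rot': array([-5.86924428e-01, -3.08612459e+00,  2.28394384e-03]), 'force': array([-0.01601338,  0.03982291,  0.53091192]), 'ft_torque': array([-0.01518478,  0.03422723,  0.01566248]), 'width': 0.9994135180175809}
```

View pics/side0.png

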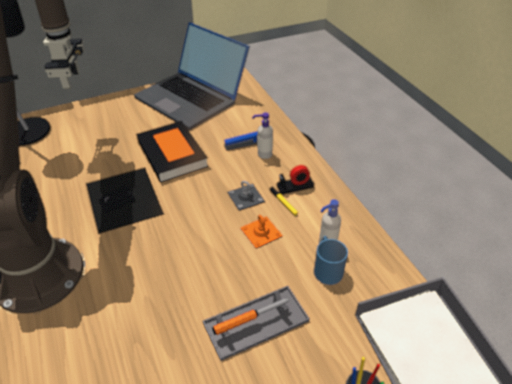

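View pics/top0.png

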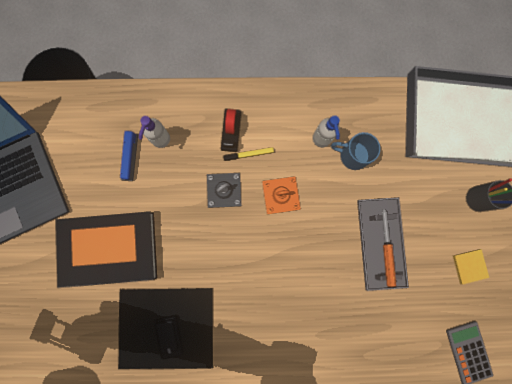

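The side view shows the steel anchor at about (246,195), its orange look-alike at (262,230), and the bar in its tray at (245,318). In the top view these are at (224,190), (283,195) and (388,245). The description says dark steel plate, so I choose (224,190) and will check it in a close crop.

Run:
```python
import cv2,numpy as np
t=cv2.imread("pics/top0.png");s=cv2.imread("pics/side0.png")
f=lambda im,x,y,w,h,k:cv2.resize(im[y:y+h,x:x+w],None,fx=k,fy=k,interpolation=cv2.INTER_CUBIC)
a=f(t,200,165,50,50,8);b=f(s,222,172,50,50,8)
c=f(t,350,190,66,106,5);d=f(s,195,280,120,80,5)
cv2.imwrite("pics/c1.png",np.hstack([a,b]))
cv2.imwrite("pics/c2.png",c);cv2.imwrite("pics/c3.png",d)
```

```text
(no output)
```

View pics/c1.png

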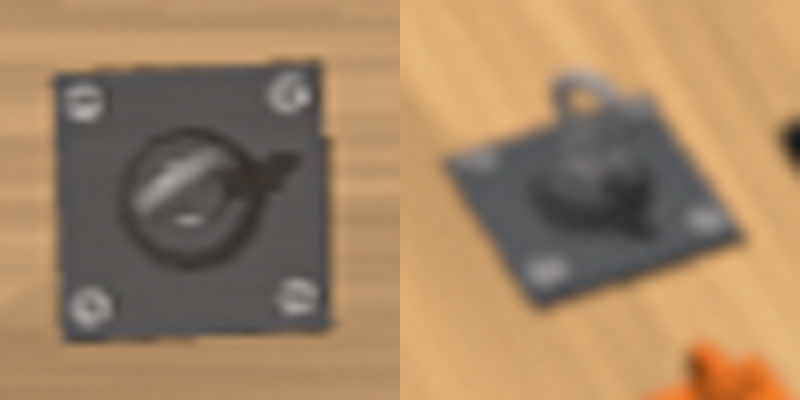

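View pics/c2.png

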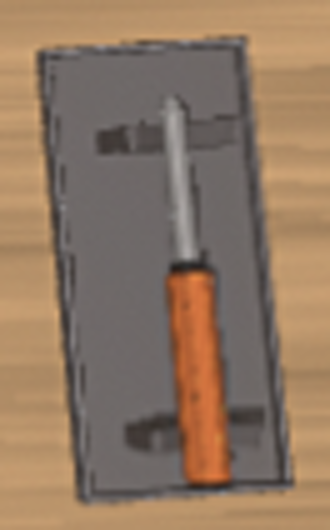

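View pics/c3.png

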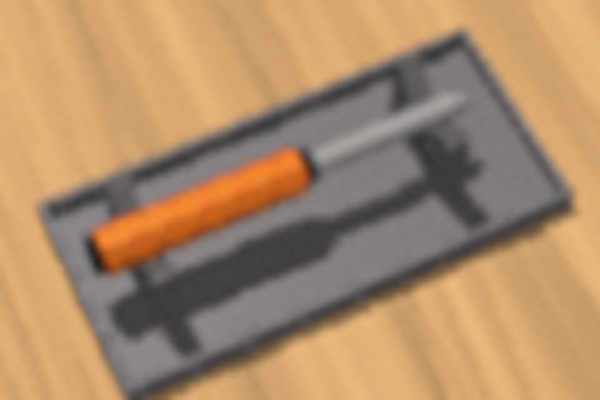

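The crop shows a dark steel plate with a grey ring on a boss, so this is the right anchor. In the top crop the ring runs from lower left to upper right. The bar lies in its tray with the tip toward the top of the image. Next I'll measure these.

```bash
cat > h.py <<'E'
import cv2,numpy as np
from cell import arm
C={n:arm.camera_info(n) for n in("side","top")}
def ray(n,uv):
    c=C[n];p=cv2.undistortPoints(np.array(uv,float).reshape(-1,1,2),c["mtx"],c["dist_coeffs"]).reshape(-1,2)
    d=np.c_[p,np.ones(len(p))]@c["pose"][:3,:3].T
    return c["pose"][:3,3],d
def onz(n,uv,z):
    o,d=ray(n,uv); return o+d*((z-o[2])/d[:,2])[:,None]
def proj(n,X):
    c=C[n];T=np.linalg.inv(c["pose"]);r=cv2.Rodrigues(T[:3,:3])[0]
    return cv2.projectPoints(np.array(X,float).reshape(-1,1,3),r,T[:3,3],c["mtx"],c["dist_coeffs"])[0].reshape(-1,2)
E
python3 - <<'E'
from h import *
np.set_printoptions(precision=4,suppress=True)
for n,(x0,y0,x1,y1) in {"top":(355,195,412,292),"side":(205,285,310,352)}.items():
    im=cv2.imread(f"pics/{n}0.png");h=cv2.cvtColor(im,cv2.COLOR_BGR2HSV)
    m=((h[...,0]<18)&(h[...,1]>150)&(h[...,2]>90)).astype(np.uint8);mm=np.zeros_like(m);mm[y0:y1,x0:x1]=m[y0:y1,x0:x1]
    k,l,st,ce=cv2.connectedComponentsWithStats(mm);i=1+np.argmax(st[1:,4])
    ys,xs=np.where(l==i);P=onz(n,np.c_[xs,ys],0.045);c=P.mean(0);u,s,vt=np.linalg.svd(P-c,full_matrices=False)
    d=vt[0]*np.sign(vt[0,0]);t=(P-c)@d;print(n,st[i],c,np.degrees(np.arctan2(d[1],d[0])),t.min(),t.max())
pl=np.array([[55,75],[320,62],[330,328],[62,340]])/8+[200-.44,165-.44]
P=onz("top",pl,.006);print("plate",P,P.mean(0))
print(np.linalg.norm(P-np.roll(P,1,0),axis=1))
pl=np.array([[444,160],[648,95],[745,238],[542,308]])*1.0;pl[:,0]-=400;pl=pl/8+[222-.44,172-.44]
P=onz("side",pl,.006);print("plate side",P,P.mean(0));print(np.linalg.norm(P-np.roll(P,1,0),axis=1))
tr=np.array([[40,52],[243,38],[292,485],[82,500]])/5+[350-.4,190-.4]
P=onz("top",tr,.014);print("tray",P,P.mean(0));print(np.linalg.norm(P-np.roll(P,1,0),axis=1))
print("tip",onz("top",np.array([[173,97]])/5+[350-.4,190-.4],.042),onz("side",np.array([[465,97]])/5+[195-.4,280-.4],.042))
b=np.array([[140,208],[215,155]])/8+[200-.44,165-.44];P=onz("top",b,.064);print("ring",P)
print("hole side",onz("side",np.array([[592-400,97]])/8+[222-.44,172-.44],.05))
E
```

```text
top [383 244  13  43 370] [ 0.43  -0.368  0.045] 2.520665840396887 -0.05177723332040849 0.05292179280496991
side [213 310  44  24 402] [ 0.4309 -0.3671  0.045 ] 3.068548959303156 -0.052088309276004406 0.05514050381655214
plate [[0.675  0.0935 0.006 ]
 [0.6782 0.0056 0.006 ]
 [0.5895 0.0033 0.006 ]
 [0.5868 0.0912 0.006 ]] [0.6324 0.0484 0.006 ]
[0.0882 0.088  0.0887 0.0879]
plate side [[0.5876 0.0926 0.006 ]
 [0.6756 0.0952 0.006 ]
 [0.6773 0.0057 0.006 ]
 [0.5921 0.0022 0.006 ]] [0.6331 0.0489 0.006 ]
[0.0906 0.088  0.0895 0.0853]
tray [[ 0.599  -0.3044  0.014 ]
 [ 0.6049 -0.4138  0.014 ]
 [ 0.3724 -0.4255  0.014 ]
 [ 0.3677 -0.3151  0.014 ]] [ 0.486  -0.3647  0.014 ]
[0.2316 0.1095 0.2328 0.1104]
tip [[ 0.572  -0.3641  0.042 ]] [[ 0.5726 -0.3588  0.042 ]]
ring [[0.6224 0.0611 0.064 ]
 [0.6388 0.0377 0.064 ]]
hole side [[0.6367 0.0582 0.05  ]]
```

Run:
```python
from h import *
e=np.array([.633,.0487,.05]);out=[]
for n,(x0,y0) in {"side":(222,172),"top":(200,165)}.items():
    im=cv2.imread(f"pics/{n}0.png")[y0:y0+40,x0:x0+50]
    for a in(20,30,40,50):
        v=cv2.resize(im,None,fx=4,fy=4,interpolation=cv2.INTER_CUBIC)
        r=np.radians(a);d=np.array([-np.sin(r),np.cos(r),0]);t=np.linspace(0,2*np.pi,60)
        X=e+.014*(np.cos(t)[:,None]*d+np.sin(t)[:,None]*[0,0,1])
        p=(proj(n,X)-[x0,y0]+.5)*4
        cv2.polylines(v,[np.round(p*8).astype(int)],True,(0,0,255),1,cv2.LINE_AA,3);out.append(v)
cv2.imwrite("pics/ring.png",np.vstack([np.hstack(out[:4]),np.hstack(out[4:])]))
```

```text
(no output)
```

View pics/ring.png

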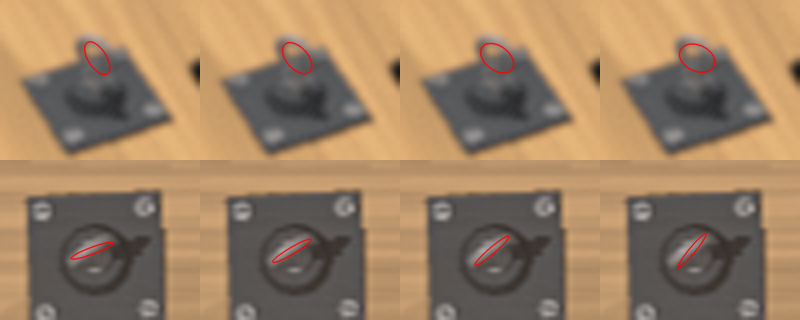

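Run:
```python
from h import *
out=[]
for n,(x0,y0) in {"side":(236,174),"top":(212,178)}.items():
    im=cv2.imread(f"pics/{n}0.png")[y0:y0+25,x0:x0+25]
    for (e,a) in (((.633,.0487,.05),35),((.636,.052,.05),35)):
        v=cv2.resize(im,None,fx=15,fy=15,interpolation=cv2.INTER_CUBIC)
        r=np.radians(a);d=np.array([-np.sin(r),np.cos(r),0]);t=np.linspace(0,2*np.pi,60)
        for R in(.010,.018):
          X=np.array(e)+R*(np.cos(t)[:,None]*d+np.sin(t)[:,None]*[0,0,1])
          p=(proj(n,X)-[x0,y0]+.5)*15
          cv2.polylines(v,[np.round(p*8).astype(int)],True,(0,0,255),1,cv2.LINE_AA,3)
        for k in(-.14,.14):
          pass
        out.append(v)
cv2.imwrite("pics/ring2.png",cv2.resize(np.vstack([np.hstack(out[:2]),np.hstack(out[2:])]),(600,600)))
```

```text
(no output)
```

View pics/ring2.png

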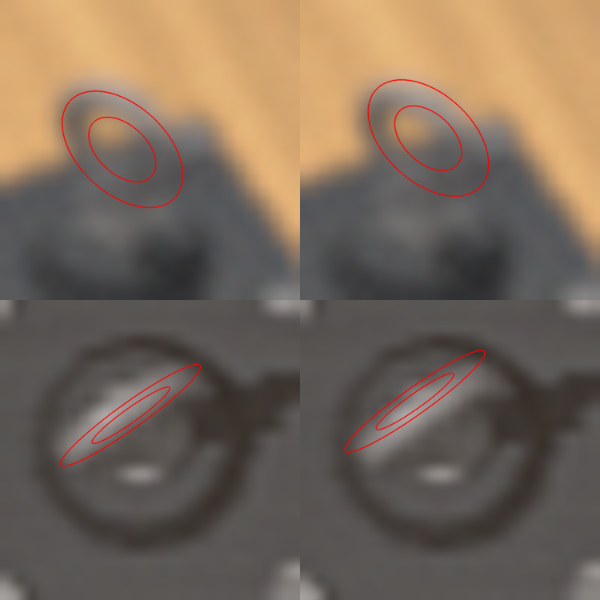

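```bash
cat >> h.py <<'E'
from scipy.spatial.transform import Rotation as Ro
def rel(wps):
    "wps: (x,y,z of TCP, azimuth deg of the bar (tool y = bar+90))"
    s=arm.observe();R=Ro.from_rotvec(s["ee_rot"]).as_matrix();p=s["position"]
    ya=np.degrees(np.arctan2(R[1,1],R[0,1]))
    print("pos",p.round(4),"bar az",round(ya-90,2),"tilt",R[:,2].round(4),"q",s["joints"].round(2),"F",s["force"].round(2),"w",s["width"])
    for w in wps:
        d=R.T@(np.array(w[:3])-p)*1000
        tw=-np.radians((w[3]-(ya-90)+180)%360-180)
        print(d.round(1),round(tw,3))
E
python3 -c "
from h import *
rel([(.50,.2,.404,0),(.437,-.367,.404,2.7),(.437,-.367,.28,2.7),(.437,-.367,.201,2.7)])"
```

```text
pos [0.2293 0.5812 0.404 ] bar az -21.54 tilt [-4.0e-04 -1.4e-03 -1.0e+00] q [-1.3   0.44  0.02  1.57 -0.01  1.13 -0.08] F [-0.02  0.04  0.53] w 0.9994135180175809
[-391.7 -255.2    0.4] -0.376
[-541.2 -805.7    1.2] -0.423
[-541.2 -805.6  125.2] -0.423
[-541.2 -805.5  204.2] -0.423
```

Call:
{"api": "move_arm", "payload": {"steps": [[-49, -32, 0, -0.05], [-98, -64, 0, -0.1], [-147, -96, 0, -0.15], [-196, -128, 0, -0.19], [-245, -160, 0, -0.23], [-294, -192, 0, -0.28], [-343, -224, 0, -0.32], [-392, -255, 0, -0.37], [-407, -310, 0, -0.38], [-422, -365, 0, -0.39], [-437, -420, 0, -0.4], [-452, -475, 0, -0.42], [-467, -530, 0, -0.423], [-482, -585, 0, -0.423], [-496, -640, 0, -0.423], [-511, -695, 0, -0.423], [-526, -750, 0, -0.423], [-541, -805, 1, -0.423], [-541, -805, 50, -0.423], [-541, -805, 90, -0.423]], "grip": 60}}

```text
clock: 2.6
position: [0.4365, -0.3666, 0.313]
ee_rot: [0.071, -3.14, -0.0]
force: [0.5, 1.2, -0.2]
width: 0.659
```

```bash
python3 -c "
from h import *
rel([(.437,-.367,.28,2.7),(.437,-.367,.201,2.7)])"
```

```text
pos [ 0.4365 -0.3666  0.313 ] bar az 2.61 tilt [-5.e-04  2.e-04 -1.e+00] q [ 0.33  0.45  0.39  1.84 -0.21  0.89  2.43] F [ 0.54  1.21 -0.24] w 0.6588960513024704
[-0.5 -0.4 33. ] -0.002
[ -0.5  -0.4 112. ] -0.002
```

Call:
{"api": "move_arm", "payload": {"steps": [[-0.5, -0.4, 40, 0], [-0.5, -0.4, 80, 0], [-0.5, -0.4, 105, 0], [-0.5, -0.4, 112, 0], [-0.5, -0.4, 112, 0]]}}

```text
clock: 3.22
position: [0.4377, -0.3665, 0.2028]
ee_rot: [0.074, -3.14, -0.0]
force: [-1.3, -0.3, 0.8]
width: 0.652
```

```bash
python3 -c "
from h import *
rel([(.437,-.367,.201,2.7)])
out=[]
for n,(x,y,w,h) in {'top':(345,185,80,120),'side':(190,260,130,120)}.items():
    im=arm.get_image(n)[y:y+h,x:x+w,::-1]; out.append(cv2.resize(im,None,fx=3.7,fy=3.7,interpolation=cv2.INTER_CUBIC))
cv2.imwrite('pics/g1.png',np.hstack(out))"
```

```text
pos [ 0.4377 -0.3665  0.2028] bar az 2.7 tilt [-3.e-04  2.e-04 -1.e+00] q [ 0.38  0.61  0.32  1.92 -0.3   0.66  2.5 ] F [-1.33 -0.32  0.78] w 0.6522131455066887
[ 0.7 -0.5  1.8] -0.0
```

View pics/g1.png

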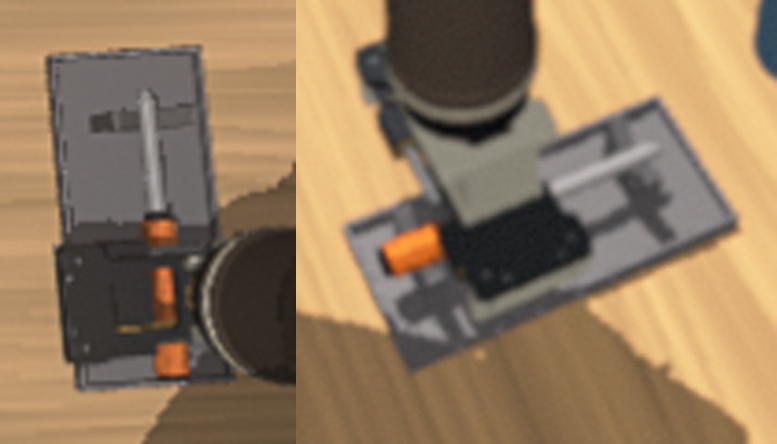

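The fingers straddle the orange handle, which shows between the jaws at (163,290) in the left crop. Closing.

Call:
{"api": "move_arm", "payload": {"steps": [[0, 0, 0, 0], [0, 0, 0, 0], [0, 0, 0, 0], [0, 0, 0, 0], [0, 0, 0, 0], [0, 0, 0, 0]], "grip": 10, "grip_force": 45}}

```text
clock: 4.08
position: [0.4376, -0.3672, 0.203]
ee_rot: [-0.073, 3.14, -0.002]
force: [-0.1, -4.4, 0.6]
width: 0.235
```

```bash
python3 -c "
from h import *
rel([(.437,-.367,.201,2.7)])"
```

```text
pos [ 0.4376 -0.3672  0.203 ] bar az 2.66 tilt [ 7.0e-04 -1.5e-03 -1.0e+00] q [ 0.38  0.61  0.32  1.92 -0.3   0.66  2.5 ] F [-0.1  -4.42  0.58] w 0.23501779718481056
[0.6 0.2 2. ] -0.001
```

Call:
{"api": "move_arm", "payload": {"steps": [[0, 0, -3, 0], [0, 0, -10, 0], [0, 0, -30, 0], [0, 0, -60, 0], [0, 0, -95, 0], [0, 0, -95, 0]]}}

```text
clock: 4.82
position: [0.4383, -0.3666, 0.3004]
ee_rot: [-0.075, 3.137, -0.003]
force: [-0.1, -0.1, -1.0]
width: 0.237
```

```bash
python3 -c "
from h import *
e=np.array([.6335,.0493]);a=np.radians(34);g=e-.165*np.array([np.cos(a),np.sin(a)]);print(g)
rel([(*g,.298,34),(*g,.211,34)])"
```

```text
[ 0.4967088  -0.04296683]
pos [ 0.4383 -0.3666  0.3004] bar az 2.73 tilt [ 0.0039 -0.0019 -1.    ] q [ 0.33  0.47  0.38  1.85 -0.23  0.86  2.44] F [-0.1  -0.09 -1.02] w 0.23744273301468863
[-73.7 320.5   2. ] -0.546
[-73.4 320.7  89. ] -0.546
```

Call:
{"api": "move_arm", "payload": {"steps": [[-10, 40, 0, -0.07], [-20, 90, 0, -0.15], [-32, 140, 0, -0.24], [-44, 190, 0, -0.33], [-55, 240, 0, -0.42], [-64, 280, 0, -0.5], [-73, 320, 0, -0.546], [-73, 320, 20, -0.546], [-73, 320, 50, -0.546], [-73, 320, 75, -0.546], [-73, 320, 86, -0.546], [-73, 320, 86, -0.546], [-73, 320, 86, -0.546]]}}

```text
clock: 6.45
position: [0.4958, -0.0433, 0.2124]
ee_rot: [-0.918, 3.004, -0.0]
force: [0.1, 0.7, -1.8]
width: 0.237
```

```bash
cat >> h.py <<'E'
def crop(name,boxes,k):
    out=[]
    for n,(x,y,w,h) in boxes.items():
        im=arm.get_image(n);cv2.imwrite(f"pics/{name}_{n}.png",im[:,:,::-1])
        out.append(cv2.resize(im[y:y+h,x:x+w,::-1],None,fx=k,fy=k,interpolation=cv2.INTER_CUBIC))
    cv2.imwrite(f"pics/{name}.png",np.hstack(out))
E
python3 -c "
from h import *
rel([(.6335,.0493,.211,34)])
crop('i1',{'top':(200,160,80,80),'side':(200,160,80,80)},5)"
```

```text
pos [ 0.4958 -0.0433  0.2124] bar az 33.98 tilt [ 1.e-03  1.e-04 -1.e+00] q [-0.14  0.49  0.16  2.09 -0.14  0.57  2.28] F [ 0.1   0.68 -1.76] w 0.2370512002322664
[-1.66e+02 -1.00e-01  1.50e+00] -0.0
```

View pics/i1.png

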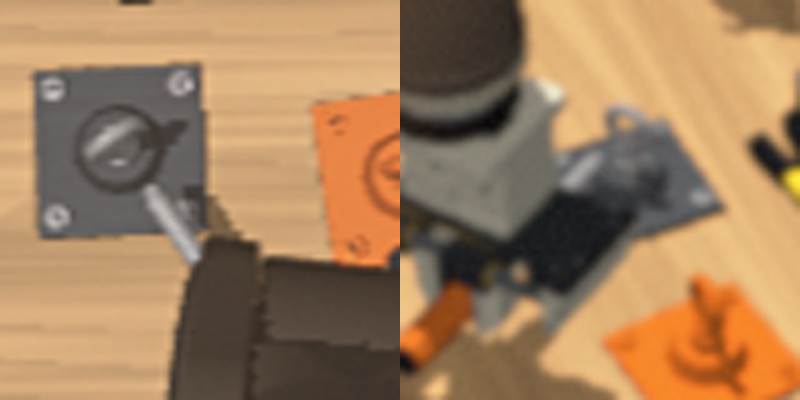

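```bash
python3 -c "
from h import *
a=np.radians(34);d=np.array([np.cos(a),np.sin(a),0]);g=np.array([.4958,-.0433,.2124-.161]);out=[]
for n,(x,y,w,h) in {'top':(210,170,40,40),'side':(225,175,40,40)}.items():
    v=cv2.resize(cv2.imread(f'pics/i1_{n}.png')[y:y+h,x:x+w],None,fx=10,fy=10,interpolation=cv2.INTER_CUBIC)
    s=np.array([-d[1],d[0],0])
    for o in(-.006,.006):
        p=(proj(n,[g+.05*d+o*s,g+.127*d+o*s])-[x,y]+.5)*10;cv2.line(v,*[tuple(int(q) for q in r) for r in p],(0,0,255),1)
    p=(proj(n,[g+.135*d,g+.166*d])-[x,y]+.5)*10
    for r in p: cv2.circle(v,tuple(int(q) for q in r),3,(0,255,0),1)
    out.append(v)
cv2.imwrite('pics/i1o.png',np.hstack(out))"
```

```text
(no output)
```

View pics/i1o.png

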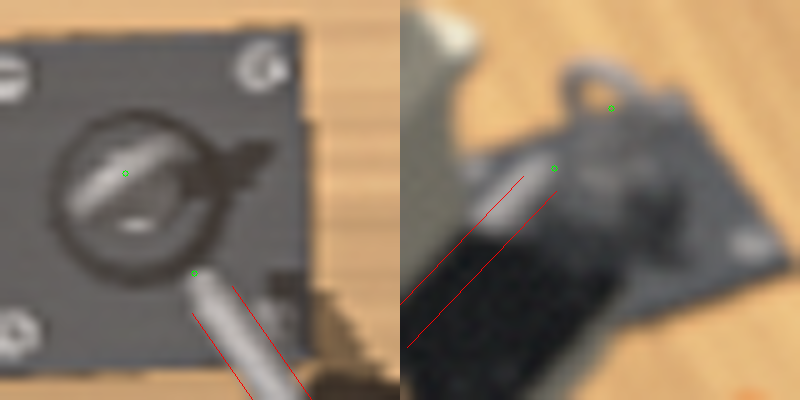

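```bash
python3 -c "
from h import *
v=cv2.resize(cv2.imread('pics/i1_top.png')[172:212,208:246],None,fx=20,fy=20,interpolation=cv2.INTER_CUBIC)[:600]
cv2.imwrite('pics/i1z.png',v)
g=cv2.cvtColor(cv2.imread('pics/i1_top.png'),cv2.COLOR_BGR2GRAY)
print(g[176:212,212:246])
" | tr -d '[]'
```

```text
126  83  94 ... 188 188 187
 124  88  96 ... 188 188 188
 146  88  97 ... 188 188 188
 ...
 166 166 165 ...  56  54  56
 163 163 163 ...  59  60  59
 160 159 159 ...  61  62  62
```

View pics/i1z.png

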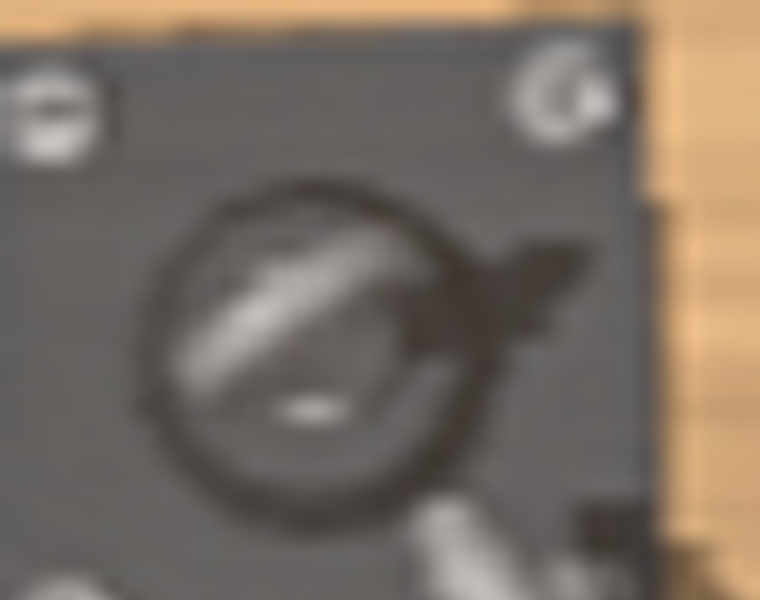

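Call:
{"api": "move_arm", "payload": {"steps": [[0, 1, 1, 0], [-8, 1, 1, 0], [-16, 1, 1, 0], [-22, 1, 1, 0], [-28, 1, 1, 0], [-34, 1, 1, 0], [-40, 1, 1, 0], [-45, 1, 1, 0], [-45, 1, 1, 0]]}}

```text
clock: 7.68
position: [0.5326, -0.017, 0.2107]
ee_rot: [-0.919, 3.004, 0.0]
force: [-0.1, 0.5, -2.0]
width: 0.232
```

```bash
python3 -c "
from h import *
rel([(.6335,.0493,.211,34)])
crop('i2',{'top':(205,165,60,60),'side':(215,160,60,60)},6.5)"
```

```text
pos [ 0.5326 -0.017   0.2107] bar az 34.01 tilt [ 2.e-04  1.e-04 -1.e+00] q [-0.19  0.54  0.16  2.   -0.15  0.61  2.24] F [-0.07  0.5  -2.01] w 0.23195856160230077
[-120.8   -1.5   -0.3] 0.0
```

View pics/i2.png

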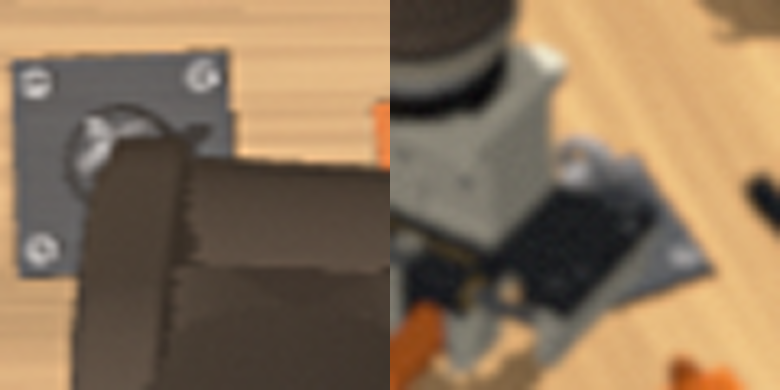

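No force has built up, and the tip shows beyond the ring at about (95,125) in the left crop. Going in the rest of the way.

Call:
{"api": "move_arm", "payload": {"steps": [[-6, 0, 0, 0], [-12, 0, 0, 0], [-18, 0, 0, 0], [-24, 0, 0, 0], [-30, 0, 0, 0], [-30, 0, 0, 0], [-30, 0, 0, 0]]}}

```text
clock: 8.65
position: [0.557, -0.0007, 0.2107]
ee_rot: [0.918, -3.004, 0.0]
force: [0.1, 0.8, -0.7]
width: 0.234
```

```bash
cat >> h.py <<'E'
def tq(e=(.6335,.0493,.05)):
    s=arm.observe();r=s["position"]-np.array(e);F=s["force"];M=s["ft_torque"]
    m=M+np.cross(r,F)
    R=Ro.from_rotvec(s["ee_rot"]).as_matrix();az=np.degrees(np.arctan2(R[1,1],R[0,1]))-90
    pa=np.degrees(np.arctan2(-r[1],-r[0]))
    print("t",s["clock"],"F",F.round(2),"M",M.round(3),"Mz about eye",m[2].round(3),"az",az.round(2),"pos az",pa.round(2),"r",np.hypot(*r[:2]).round(4),"w",s["width"].round(3),"z",s["position"][2].round(4),"q7",s["joints"][6].round(2))
E
python3 -c "
from h import *
rel([(.6335,.0493,.211,34)]);tq()
crop('i3',{'top':(205,165,60,60),'side':(215,160,60,60)},6.5)"
```

```text
pos [ 0.557  -0.0007  0.2107] bar az 33.98 tilt [-3.e-04 -1.e-04 -1.e+00] q [-0.22  0.56  0.17  1.94 -0.15  0.65  2.21] F [ 0.11  0.81 -0.73] w 0.23406163187029264
[-91.4  -1.3  -0.4] -0.0Traceback (most recent call last):
  File "<string>", line 3, in <module>
    rel([(.6335,.0493,.211,34)]);tq()
                                 ~~^^
  File "h.py", line 34, in tq
    print("t",s["clock"],"F",F.round(2),"M",M.round(3),"Mz about eye",m[2].round(3),"az",az.round(2),"pos az",pa.round(2),"r",np.hypot(*r[:2]).round(4),"w",s["width"].round(3),"z",s["position"][2].round(4),"q7",s["joints"][6].round(2))
                                                                                                                                                            ^^^^^^^^^^^^^^^^
AttributeError: 'float' object has no attribute 'round'
```

Call:
{"api": "move_arm", "payload": {"steps": [[-0.5, 9.1, 0, 0.1], [-1.8, 18.1, 0, 0.2], [-4.1, 26.9, 0, 0.3], [-7.2, 35.4, 0, 0.4], [-11.1, 43.6, 0, 0.5], [-15.9, 51.4, 0, 0.6], [-18.6, 55.1, 0, 0.65], [-18.6, 55.1, 0, 0.65], [-18.6, 55.1, 0, 0.65]]}}

```text
clock: 9.78
position: [0.5417, 0.0552, 0.2108]
ee_rot: [0.088, 3.14, -0.0]
force: [-0.6, 0.8, -1.1]
width: 0.231
```

```bash
sed -i 's/s\["width"\].round(3)/round(s["width"],3)/' h.py
python3 -c "
from h import *
tq()
crop('i3',{'top':(205,165,60,60),'side':(215,160,60,60)},6.5)"
```

```text
t 9.775 F [-0.63  0.82 -1.13] M [-0.003  0.007  0.003] Mz about eye -0.069 az -3.2 pos az -3.7 r 0.092 w 0.231 z 0.2108 q7 1.62
```

View pics/i3.png

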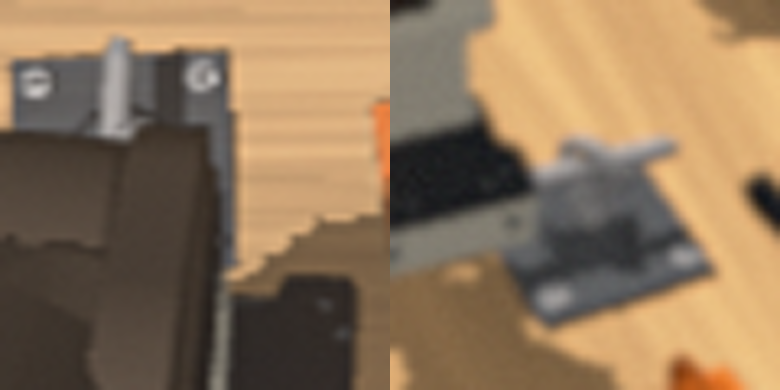

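The side view shows the bar through the eye, with its tip at (675,148) in the crop, and the torque is still near zero. Swinging on.

Call:
{"api": "move_arm", "payload": {"steps": [[-0.1, 4.6, 0, 0.05], [-0.5, 9.2, 0, 0.1], [-1.0, 13.7, 0, 0.15], [-1.8, 18.3, 0, 0.2], [-2.9, 22.8, 0, 0.25], [-4.1, 27.2, 0, 0.3], [-5.6, 31.5, 0, 0.35], [-7.3, 35.8, 0, 0.4], [-7.3, 35.8, 0, 0.4]]}}

```text
clock: 11.0
position: [0.5509, 0.0902, 0.2106]
ee_rot: [-0.711, -3.059, 0.001]
force: [-0.8, -2.8, -0.7]
width: 0.237
```

```bash
python3 -c "
from h import *
tq()"
```

```text
t 11.0 F [-0.79 -2.83 -0.74] M [-0.526  0.251 -0.112] Mz about eye 0.154 az -26.18 pos az -26.33 r 0.0922 w 0.237 z 0.2106 q7 1.26
```

Call:
{"api": "move_arm", "payload": {"steps": [[-0.1, 3.7, 0, 0.04], [-0.3, 7.4, 0, 0.08], [-0.6, 11, 0, 0.12], [-0.6, 11, 0, 0.12]]}}

```text
clock: 11.5
position: [0.5566, 0.1004, 0.2106]
ee_rot: [0.896, 3.011, -0.001]
force: [-1.7, -4.0, -0.8]
width: 0.235
```

```bash
python3 -c "
from h import *
tq()"
```

```text
t 11.5 F [-1.74 -4.05 -0.76] M [-1.041  0.408 -0.25 ] Mz about eye 0.15 az -33.15 pos az -33.57 r 0.0923 w 0.235 z 0.2106 q7 1.15
```

Call:
{"api": "move_arm", "payload": {"steps": [[-0.1, 3.7, 0, 0.04], [-0.3, 7.4, 0, 0.08], [-0.3, 7.4, 0, 0.08]]}}

```text
clock: 11.88
position: [0.5609, 0.1064, 0.2106]
ee_rot: [1.016, 2.972, -0.001]
force: [-1.2, -5.7, -1.9]
width: 0.235
```

```bash
python3 -c "
from h import *
tq()"
```

```text
t 11.875 F [-1.25 -5.72 -1.91] M [-1.118  0.39  -0.312] Mz about eye 0.175 az -37.76 pos az -38.18 r 0.0924 w 0.235 z 0.2106 q7 1.08
```

Call:
{"api": "move_arm", "payload": {"steps": [[-0.1, 2.8, 0, 0.03], [-0.2, 5.5, 0, 0.06], [-0.2, 5.5, 0, 0.06]]}}

```text
clock: 12.25
position: [0.5644, 0.1106, 0.2106]
ee_rot: [1.105, 2.941, -0.001]
force: [-1.3, -4.5, -1.0]
width: 0.231
```

```bash
python3 -c "
from h import *
tq()"
```

```text
t 12.25 F [-1.29 -4.52 -0.96] M [-1.08   0.38  -0.267] Mz about eye 0.124 az -41.18 pos az -41.55 r 0.0924 w 0.231 z 0.2106 q7 1.03
```

Call:
{"api": "move_arm", "payload": {"steps": [[-0.1, 2.8, 0, 0.03], [-0.2, 5.5, 0, 0.06], [-0.2, 5.5, 0, 0.06]]}}

```text
clock: 12.62
position: [0.5681, 0.1145, 0.2106]
ee_rot: [1.192, 2.906, -0.001]
force: [-2.9, -5.0, -1.9]
width: 0.235
```

```bash
python3 -c "
from h import *
tq()"
```

```text
t 12.625 F [-2.91 -5.03 -1.89] M [-1.274  0.45  -0.215] Mz about eye 0.304 az -44.62 pos az -44.9 r 0.0924 w 0.235 z 0.2106 q7 0.98
```

Call:
{"api": "move_arm", "payload": {"steps": [[0, 1.8, 0, 0.02], [0, 1.8, 0, 0.02]]}}

```text
clock: 12.88
position: [0.5692, 0.1156, 0.2106]
ee_rot: [-1.221, -2.894, 0.002]
force: [-3.4, -6.5, -0.9]
width: 0.233
```

```bash
python3 -c "
from h import *
tq()"
```

```text
t 12.875 F [-3.38 -6.51 -0.89] M [-1.421  0.543 -0.052] Mz about eye 0.591 az -45.75 pos az -45.84 r 0.0924 w 0.233 z 0.2106 q7 0.96
```

Call:
{"api": "move_arm", "payload": {"steps": [[0, 0.2, 0, 0.003]]}}

```text
clock: 13.0
position: [0.5693, 0.1156, 0.2106]
ee_rot: [-1.225, -2.893, 0.002]
force: [-2.9, -6.9, -1.7]
width: 0.23
```

```bash
python3 -c "
from h import *
tq()"
```

```text
t 13.0 F [-2.91 -6.88 -1.67] M [-1.406  0.555 -0.007] Mz about eye 0.628 az -45.91 pos az -45.91 r 0.0923 w 0.23 z 0.2106 q7 0.96
```

Call:
{"api": "move_arm", "payload": {"steps": [[0, 0.5, 0, 0.006], [0, 0.5, 0, 0.006]]}}

```text
clock: 13.25
position: [0.5696, 0.116, 0.2105]
ee_rot: [-1.234, -2.889, 0.002]
force: [-2.6, -6.4, -1.2]
width: 0.232
```

```bash
python3 -c "
from h import *
tq()"
```

```text
t 13.25 F [-2.64 -6.41 -1.18] M [-1.426  0.608  0.039] Mz about eye 0.624 az -46.25 pos az -46.21 r 0.0924 w 0.232 z 0.2105 q7 0.95
```

```bash
python3 -c "
from h import *
s=arm.observe();print(s['joint_efforts'].round(3),s['joints'].round(3))
arm.get_image('side')
for i in range(3):
  tq(); arm.get_image('side')
s=arm.observe();print(s['joint_efforts'].round(3))"
```

```text
[-3.4490e+00 -6.7072e+01  8.7080e+00 -2.3655e+01 -1.6680e+00 -3.9900e-01
 -5.7000e-02] [-0.683  0.652  0.574  1.906 -0.513  0.734  0.951]
t 13.3 F [-3.04 -6.51 -1.93] M [-1.495  0.573  0.023] Mz about eye 0.642 az -46.24 pos az -46.2 r 0.0923 w 0.232 z 0.2105 q7 0.95
t 13.35 F [-2.9  -6.75 -1.1 ] M [-1.449e+00  5.990e-01  1.000e-03] Mz about eye 0.626 az -46.24 pos az -46.21 r 0.0923 w 0.232 z 0.2105 q7 0.95
t 13.4 F [-2.63 -6.87 -1.46] M [-1.453  0.56  -0.011] Mz about eye 0.604 az -46.25 pos az -46.2 r 0.0924 w 0.23 z 0.2105 q7 0.95
[-3.4390e+00 -6.7102e+01  8.6960e+00 -2.3648e+01 -1.6610e+00 -4.0500e-01
 -1.2000e-02]
```

Call:
{"api": "move_arm", "payload": {"steps": [[0, 0.7, 0, 0.008], [0, 0.7, 0, 0.008]]}}

```text
clock: 13.7
position: [0.57, 0.1164, 0.2105]
ee_rot: [-1.245, -2.884, 0.003]
force: [-2.4, -6.0, -1.4]
width: 0.231
```

```bash
python3 -c "
from h import *
for i in range(3):
  tq(); arm.get_image('side')"
```

```text
t 13.7 F [-2.42 -6.01 -1.45] M [-1.489  0.686  0.07 ] Mz about eye 0.613 az -46.7 pos az -46.57 r 0.0923 w 0.231 z 0.2105 q7 0.94
t 13.75 F [-2.82 -7.45 -0.51] M [-1.52   0.632  0.063] Mz about eye 0.724 az -46.7 pos az -46.57 r 0.0923 w 0.238 z 0.2105 q7 0.94
t 13.8 F [-3.26 -7.28 -1.07] M [-1.574  0.623  0.038] Mz about eye 0.72 az -46.7 pos az -46.56 r 0.0923 w 0.228 z 0.2105 q7 0.94
```

Call:
{"api": "move_arm", "payload": {"steps": [[0, 0.3, 0, 0.003], [0, 0.3, 0, 0.003], [0, 0.3, 0, 0.003], [0, 0.3, 0, 0.003], [0, 0.3, 0, 0.003]]}}

```text
clock: 14.48
position: [0.5702, 0.1165, 0.2105]
ee_rot: [-1.249, -2.882, 0.003]
force: [-3.5, -7.0, 0.3]
width: 0.233
```

```bash
python3 -c "
from h import *
for i in range(4):
  tq(); arm.get_image('side')"
```

```text
t 14.475 F [-3.54 -7.02  0.3 ] M [-1.566  0.662  0.131] Mz about eye 0.814 az -46.87 pos az -46.69 r 0.0923 w 0.233 z 0.2105 q7 0.94
t 14.525 F [-3.09 -7.77 -0.8 ] M [-1.543  0.683  0.077] Mz about eye 0.777 az -46.87 pos az -46.69 r 0.0923 w 0.232 z 0.2105 q7 0.94
t 14.575 F [-3.32 -6.2  -1.15] M [-1.572  0.75   0.085] Mz about eye 0.7 az -46.87 pos az -46.69 r 0.0923 w 0.235 z 0.2105 q7 0.94
t 14.625 F [-2.48 -6.3  -0.97] M [-1.565  0.641  0.081] Mz about eye 0.647 az -46.87 pos az -46.69 r 0.0923 w 0.229 z 0.2105 q7 0.94
```

The measured torque is about 0.73 N m, averaged over four noisy readings and held for more than 0.5 s. Now I'll back the bar off to mid-play.

Call:
{"api": "move_arm", "payload": {"steps": [[0, -2.3, 0, -0.025], [-0.1, -4.6, 0, -0.05], [-0.5, -9.2, 0, -0.1], [-1.8, -18.3, 0, -0.2], [-4.1, -27.3, 0, -0.3], [-7.3, -35.9, 0, -0.4], [-11.3, -44.2, 0, -0.5], [-16.1, -52.1, 0, -0.6], [-21.7, -59.5, 0, -0.7], [-21.7, -59.5, 0, -0.7], [-21.7, -59.5, 0, -0.7]]}}

```text
clock: 16.05
position: [0.5424, 0.0616, 0.2108]
ee_rot: [0.186, 3.135, 0.001]
force: [0.8, 0.6, -1.6]
width: 0.231
```

```bash
python3 -c "
from h import *
tq();rel([(.6335,.0493,.211,0)])
crop('o1',{'top':(205,165,60,60),'side':(215,160,60,60)},6.5)"
```

```text
t 16.05 F [ 0.84  0.58 -1.61] M [-0.01   0.04  -0.051] Mz about eye -0.114 az -6.8 pos az -7.71 r 0.0919 w 0.231 z 0.2108 q7 1.56
pos [0.5424 0.0616 0.2108] bar az -6.8 tilt [ 7.e-04  9.e-04 -1.e+00] q [-0.48  0.57  0.37  1.98 -0.33  0.65  1.56] F [ 0.84  0.58 -1.61] w 0.23106721743889022
[-91.9  -1.5  -0.1] -0.119
```

View pics/o1.png

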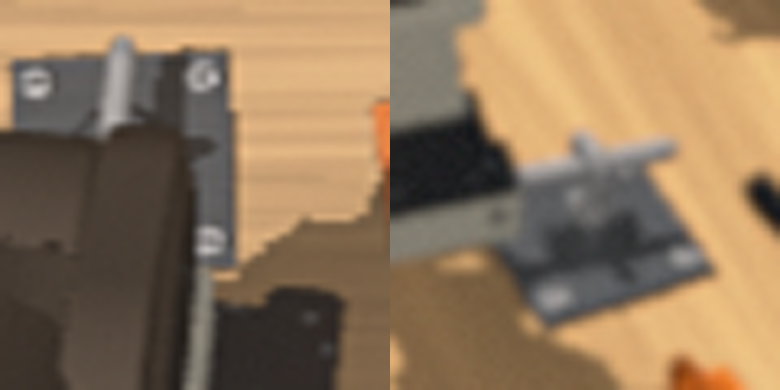

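Call:
{"api": "move_arm", "payload": {"steps": [[6, 0, 0, 0], [14, 0, 0, 0], [24, 0, 0, 0], [34, 0, 0, 0], [46, 0, 0, 0], [60, 0, 0, 0], [75, 0, 0, 0], [85, 0, 0, 0], [85, 0, -20, 0], [85, 0, -50, 0], [85, 0, -87, 0], [85, 0, -87, 0]]}}

```text
clock: 17.65
position: [0.4582, 0.0707, 0.2998]
ee_rot: [0.183, 3.132, 0.003]
force: [0.2, -0.4, -2.2]
width: 0.233
```

```bash
python3 -c "
from h import *
tq();rel([(.4376,-.3672,.30,2.66)])
crop('o2',{'top':(200,160,80,70),'side':(215,160,60,60)},5)"
```

```text
t 17.65 F [ 0.19 -0.36 -2.16] M [0.053 0.046 0.043] Mz about eye 0.102 az -6.69 pos az -6.98 r 0.1766 w 0.233 z 0.2998 q7 1.42
pos [0.4582 0.0707 0.2998] bar az -6.69 tilt [ 0.0045  0.0019 -1.    ] q [-0.65  0.32  0.48  2.11 -0.21  0.75  1.42] F [ 0.19 -0.36 -2.16] w 0.2329260084203416
[ -30.5 -437.4   -1.1] -0.163Traceback (most recent call last):
  File "<string>", line 4, in <module>
    crop('o2',{'top':(200,160,80,70),'side':(215,160,60,60)},5)
    ~~~~^^^^^^^^^^^^^^^^^^^^^^^^^^^^^^^^^^^^^^^^^^^^^^^^^^^^^^^
  File "h.py", line 28, in crop
    cv2.imwrite(f"pics/{name}.png",np.hstack(out))
                                   ~~~~~~~~~^^^^^
    return _nx.concatenate(arrs, 1, dtype=dtype, casting=casting)
           ~~~~~~~~~~~~~~~^^^^^^^^^^^^^^^^^^^^^^^^^^^^^^^^^^^^^^^
ValueError: all the input array dimensions except for the concatenation axis must match exactly, but along dimension 0, the array at index 0 has size 350 and the array at index 1 has size 300
```

```bash
python3 -c "
import cv2,numpy as np
a=cv2.imread('pics/o2_top.png');b=cv2.imread('pics/o2_side.png')
f=lambda im:cv2.resize(im,(390,390),interpolation=cv2.INTER_CUBIC)
cv2.imwrite('pics/o2.png',np.hstack([f(a[170:210,205:245]),f(b[172:212,226:266])]))"
```

```text
(no output)
```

View pics/o2.png

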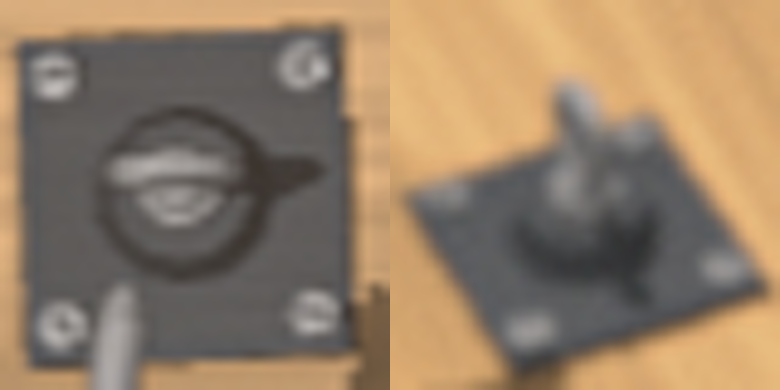

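View pics/o2_top.png

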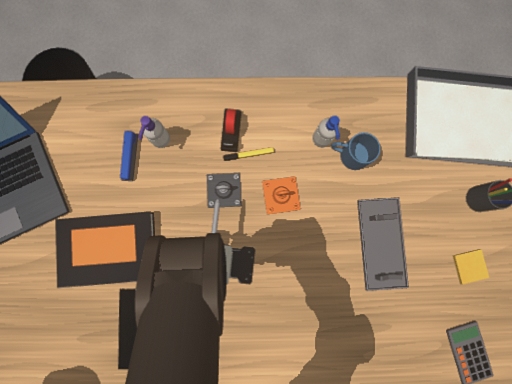

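The ring now lies straight across the image, so the hole axis is near 0°. The bar is out, and the plate and the other things are unmoved. Back to the tray.

Call:
{"api": "move_arm", "payload": {"steps": [[-2, -40, 0, -0.02], [-6, -95, 0, -0.04], [-10, -150, 0, -0.06], [-14, -205, 0, -0.08], [-18, -260, 0, -0.1], [-22, -315, 0, -0.12], [-26, -370, 0, -0.14], [-29, -415, 0, -0.163], [-30.5, -437, 0, -0.163], [-30.5, -437, 30, -0.163], [-30.5, -437, 55, -0.163], [-30.5, -437, 65, -0.163], [-30.5, -437, 65, -0.163], [-30.5, -437, 65, -0.163]]}}

```text
clock: 19.5
position: [0.4371, -0.3672, 0.2333]
ee_rot: [-0.073, 3.14, -0.001]
force: [0.9, -0.5, -1.4]
width: 0.236
```

```bash
python3 -c "
from h import *
rel([(.4376,-.3672,.203,2.66)])
crop('p1',{'top':(345,185,70,110),'side':(190,260,130,110)},4)
s=arm.observe();p=s['position'];R=Ro.from_rotvec(s['ee_rot']).as_matrix();b=-R[:,0];g=p+R[:,2]*.161
for n,(x,y,w,h) in {'top':(365,195,40,60),'side':(250,270,60,60)}.items():
    v=cv2.resize(cv2.imread(f'pics/p1_{n}.png')[y:y+h,x:x+w],None,fx=8,fy=8,interpolation=cv2.INTER_CUBIC)
    for t in (.05,.07,.09,.11,.135):
        q=(proj(n,g+t*b)[0]-[x,y]+.5)*8;cv2.circle(v,(int(q[0]),int(q[1])),3,(0,255,0),1)
    cv2.imwrite(f'pics/p1o_{n}.png',v)
a=cv2.imread('pics/p1o_top.png');c=cv2.imread('pics/p1o_side.png');cv2.imwrite('pics/p1o.png',np.hstack([a,c])[:600,:800])
"
```

```text
pos [ 0.4371 -0.3672  0.2333] bar az 2.65 tilt [ 7.e-04 -5.e-04 -1.e+00] q [ 0.3   0.57  0.44  1.91 -0.35  0.73  2.56] F [ 0.87 -0.5  -1.44] w 0.23612315605256307
[-0.5 -0.  30.3] -0.0
```

View pics/p1.png

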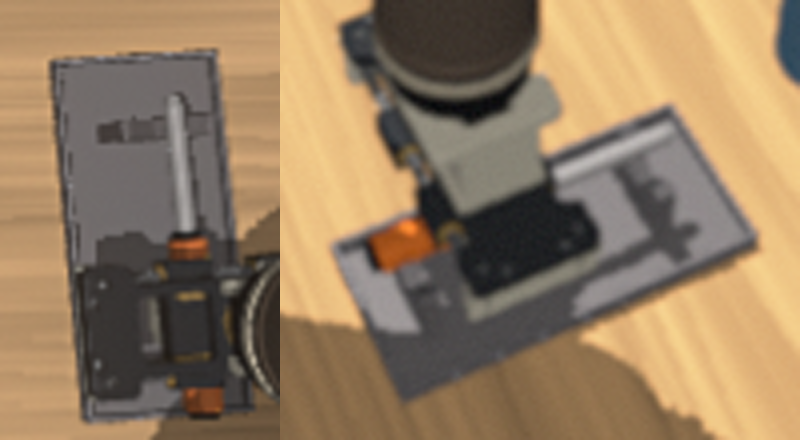

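View pics/p1o.png

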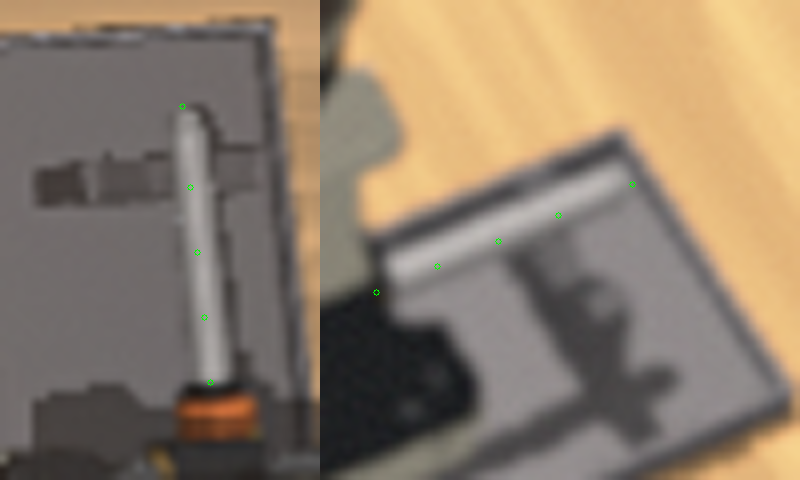

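Call:
{"api": "move_arm", "payload": {"steps": [[-0.5, 0, 10, 0], [-0.5, 0, 18, 0], [-0.5, 0, 24, 0], [-0.5, 0, 27, 0], [-0.5, 0, 28, 0], [-0.5, 0, 28, 0]]}}

```text
clock: 20.35
position: [0.4374, -0.367, 0.2048]
ee_rot: [-0.072, 3.141, -0.0]
force: [-0.4, -0.7, -1.7]
width: 0.23
```

```bash
python3 -c "
from h import *
rel([(.4376,-.3672,.203,2.66)]);tq()"
```

```text
pos [ 0.4374 -0.367   0.2048] bar az 2.64 tilt [ 1.e-04 -0.e+00 -1.e+00] q [ 0.32  0.62  0.41  1.93 -0.38  0.67  2.58] F [-0.41 -0.69 -1.65] w 0.22980892852627002
[-0.2 -0.2  1.8] -0.0
t 20.35 F [-0.41 -0.69 -1.65] M [0.038 0.004 0.048] Mz about eye 0.012 az 2.64 pos az 64.78 r 0.4602 w 0.23 z 0.2048 q7 2.58
```

Call:
{"api": "move_arm", "payload": {"steps": [[0, 0, 0.7, 0], [0, 0, 1.3, 0], [0, 0, 1.8, 0], [0, 0, 1.8, 0]]}}

```text
clock: 20.85
position: [0.4375, -0.3672, 0.2032]
ee_rot: [-0.072, 3.14, -0.001]
force: [-1.5, -0.9, 0.7]
width: 0.23
```

```bash
python3 -c "
from h import *
tq()
for i in range(2): arm.get_image('side');tq()"
```

```text
t 20.85 F [-1.5  -0.87  0.73] M [-0.167 -0.009 -0.004] Mz about eye -0.459 az 2.64 pos az 64.81 r 0.4603 w 0.23 z 0.2032 q7 2.58
t 20.9 F [ 0.25 -1.31  1.2 ] M [-0.22   0.004 -0.029] Mz about eye 0.33 az 2.63 pos az 64.8 r 0.4604 w 0.237 z 0.2032 q7 2.58
t 20.95 F [-0.31 -1.31  1.32] M [-0.206  0.004 -0.026] Mz about eye 0.101 az 2.63 pos az 64.81 r 0.4604 w 0.233 z 0.2032 q7 2.58
```

Call:
{"api": "move_arm", "payload": {"steps": [[0, 0, 0.5, 0], [0, 0, 0.5, 0]]}}

```text
clock: 21.2
position: [0.4375, -0.3674, 0.2029]
ee_rot: [-0.072, 3.14, -0.001]
force: [-0.8, -2.0, 5.6]
width: 0.234
```

```bash
python3 -c "
from h import *
tq()
crop('p2',{'top':(345,185,70,110),'side':(190,260,130,110)},4)
tq()"
```

```text
t 21.2 F [-0.76 -1.97  5.59] M [-0.182  0.181  0.015] Mz about eye 0.086 az 2.62 pos az 64.81 r 0.4605 w 0.234 z 0.2029 q7 2.58
t 21.3 F [ 0.19 -1.1   4.86] M [-0.184  0.083 -0.049] Mz about eye 0.244 az 2.63 pos az 64.81 r 0.4605 w 0.234 z 0.2029 q7 2.58
```

View pics/p2.png

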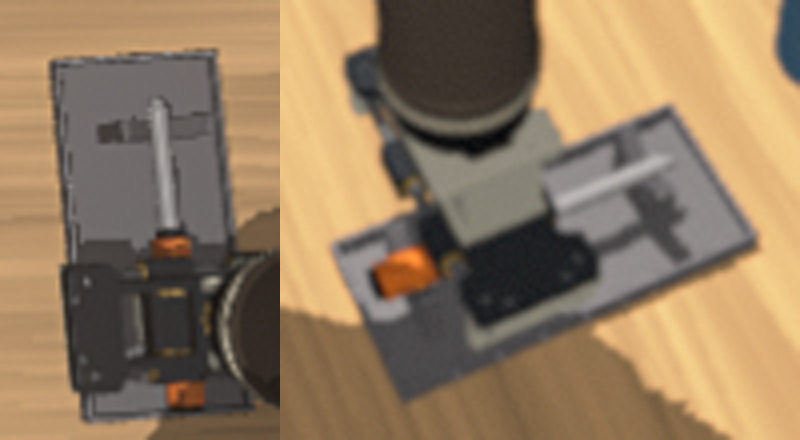

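The bar is down on both rests, with Fz at about +5 N. Easing the grip, then opening.

Call:
{"api": "move_arm", "payload": {"steps": [[0, 0, -0.3, 0], [0, 0, -0.3, 0]], "grip_force": 5}}

```text
clock: 21.55
position: [0.4375, -0.3674, 0.2029]
ee_rot: [-0.072, 3.14, -0.001]
force: [0.5, -3.0, 2.0]
width: 0.242
```

Call:
{"api": "move_arm", "payload": {"steps": [[0, 0, 0, 0], [0, 0, 0, 0], [0, 0, 0, 0], [0, 0, 0, 0], [0, 0, 0, 0]], "grip": 60}}

```text
clock: 22.18
position: [0.4374, -0.3669, 0.2027]
ee_rot: [0.072, -3.141, -0.0]
force: [-0.3, -0.5, -0.1]
width: 0.65
```

Call:
{"api": "move_arm", "payload": {"steps": [[0, 0, -15, 0], [0, 0, -40, 0], [0, 0, -80, 0], [0, 0, -130, 0], [0, 0, -180, 0], [60, 0, -210, 0], [60, 0, -210, 0], [60, 0, -210, 0]]}}

```text
clock: 23.18
position: [0.3772, -0.3697, 0.4136]
ee_rot: [-0.071, 3.139, -0.0]
force: [-0.1, 0.0, 0.2]
width: 0.65
```

```bash
python3 -c "
from h import *
tq()
crop('p3',{'top':(345,185,70,110),'side':(190,260,130,110)},4)
"
```

```text
t 23.175 F [-0.07  0.05  0.18] M [ 0.041 -0.023  0.015] Mz about eye -0.024 az 2.6 pos az 58.54 r 0.4912 w 0.65 z 0.4136 q7 2.48
```

View pics/p3.png

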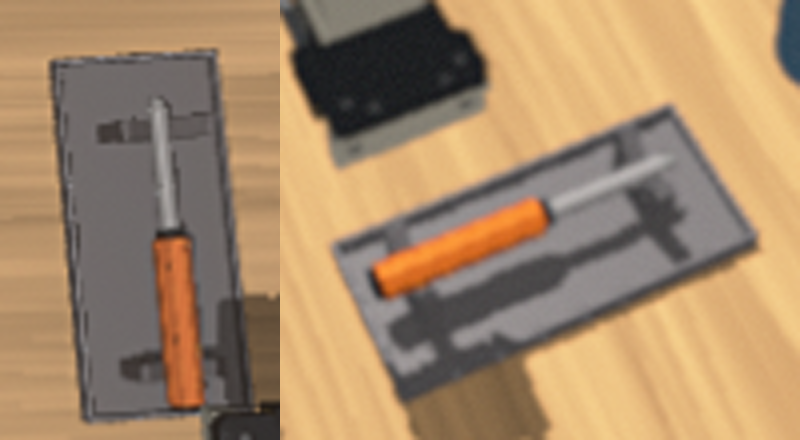

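View pics/p3_side.png

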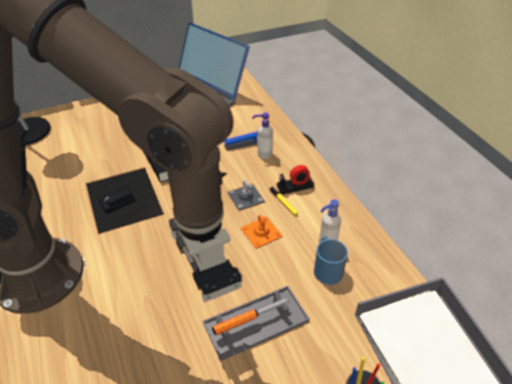

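```bash
python3 -c "
from h import *
a=cv2.imread('pics/p3_top.png').astype(int);b=cv2.imread('pics/o2_top.png').astype(int);c=cv2.imread('pics/top0.png').astype(int)
print('eye vs after-nip',abs(a-b)[180:196,214:236].mean(),'vs start',abs(a-c)[180:196,214:236].mean())
d=abs(a-c).max(2)>60
n,l,st,_=cv2.connectedComponentsWithStats(d.astype(np.uint8))
print([list(s) for s in st[1:] if s[4]>5])
print(arm.sign_off())"
```

```text
eye vs after-nip 6.31155303030303 vs start 8.988636363636363
[[np.int32(319), np.int32(235), np.int32(193), np.int32(149), np.int32(12484)], [np.int32(30), np.int32(301), np.int32(89), np.int32(63), np.int32(3006)], [np.int32(214), np.int32(324), np.int32(103), np.int32(60), np.int32(3953)], [np.int32(464), np.int32(327), np.int32(5), np.int32(8), np.int32(8)]]
the job is handed in; nothing more can be done
None
```

```bash
python3 -c "
import cv2,numpy as np
f=lambda n:cv2.resize(cv2.imread(n)[170:210,205:245],(390,390),interpolation=cv2.INTER_CUBIC)
cv2.imwrite('pics/fin.png',np.hstack([f('pics/o2_top.png'),f('pics/p3_top.png')]))"
```

```text
(no output)
```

View pics/fin.png

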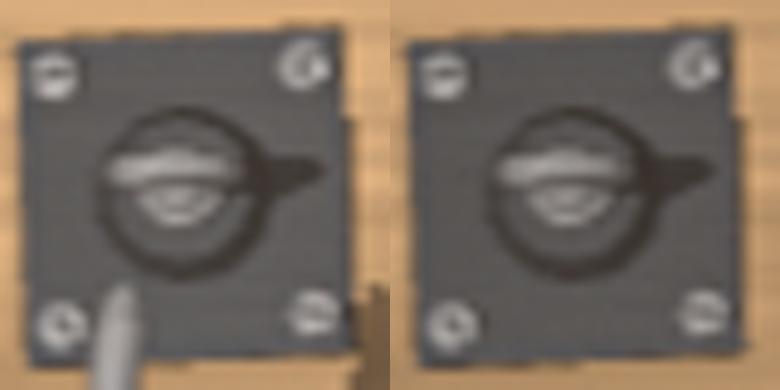

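The job is handed in: the steel eye is down on its seat and nipped up, and the bar is back in its two rests. The clock stood at about 23 s. Sign-off gives no verdict.

- **Tightening:** I slid the bar through the eye and turned it clockwise. The eye turned about 0.64 rad against 0.12 to 0.18 N m of thread drag before the torque rose sharply at the seat. I nipped it to about 0.73 N m and held it there for over half a second. The readings were noisy: the last four at the hold ran from 0.65 to 0.81 N m, and the highest at any check was 0.81 N m.
- **A disagreement in the readings:** the sideways moments implied a roughly 30% larger force than the force sensor. I trusted the force sensor because joint 1's torque matched it.
- **Laying the bar back:** I drew the bar out at mid-play, lowered it until it pressed on both rests with about 5 N, then released it. In the last pictures it lies as it did at the start.
- **Last checks:** by eye, the ring stands the same in the last top picture as just after tightening. The pixel comparison at the eye differed by 6.3 grey levels on average, which I did not trace. Comparing the top picture with the start showed large changes only where the arm and its shadow had moved, plus one 8-pixel spot near the calculator. The arm hides part of both final views, including the book in the side view.

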